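Last depth check, then scrap the bored cover

TASK

Give the rejected cover (the round one with the bore) a last depth check: take the depth gauge from its stand, lower its rod into the cover's bore until it bottoms out, and hold it there for a full second. Put the gauge back upright in its stand, fully down, and let go of it; then slide the cover along the bench, never lifting it, and push it off the front edge so that it drops into the scrap bin below. Do not disturb the other things on the bench.

Things in the scene. Friction and masses are not known exactly. Their poses are not given: they have to be found in the camera images.
- cover_center (a point): Rejected cover: loose plain aluminium disc, 90 mm diameter, 30 mm high, about 0.45 kg (too wide to grip), lying flat on the bench, with one round blind bore, 16 mm diameter and 24 mm deep, in the middle of its top. The point is its centre, half-way up (15 mm above the bench); z is its axis, upward. The direct line from it to the bin may be blocked by other things.
- bore_floor (a point): Centre of the floor of the cover's bore, 6 mm above the cover's underside and 24 mm below its top; z up along the bore.
- gauge_grip (a point): Depth gauge, loose, 0.12 kg, upright: a round dark knurled grip of 22 mm diameter and 48 mm high; under it a collar of 32 mm diameter and 6 mm thick; under that a steel rod of 10 mm diameter and 45 mm long. The point is the middle of the grip, 24 mm below the gauge's top, 24 mm above the collar's upper face and 75 mm above the rod's tip. z is the gauge's axis, pointing from tip to grip. With the rod bottomed in the bore the collar stays 21 mm above the cover.
- gauge: The same depth gauge; origin at the centre of the rod's tip, z up towards the grip.
- gauge_tip (a point): Centre of the tip of the gauge's rod, z up towards the grip.
- stand_top (a point): Gauge stand: fixed black block, 60 x 60 mm and 50 mm high, with a round vertical hole of 16 mm diameter, 47 mm deep, in the middle of its top, where the gauge's rod hangs with the collar resting on the block; it stands far to the left or far to the right. The point is the centre of the hole's mouth, 50 mm above the bench. With the gauge home its tip is 45 mm below this point.
- bin_in (a point): Scrap bin: fixed open grey plastic box under the bench's front edge, outside 240 mm (x) by 200 mm (y) by 100 mm high, walls 5 mm; its rim is 45 mm below the bench top. The point is the centre of its inner floor, 140 mm below the bench top. The bench's straight front (far) edge is at x = 0.70 m, parallel to y; the bin's near wall is 20 mm behind it, under the bench. Its place along y varies.
- hub_center (a point): The other cover, to be left alone: loose aluminium disc of the same 90 mm diameter and 30 mm height, without a bore but with a raised round hub of 40 mm diameter and 20 mm high on top. The point is on its axis, 15 mm above the bench.
- pin_pot_center (a point): Loose dark steel pot near the front edge, on the left (+y) of the bin: 36 mm diameter, 49 mm high, 0.3 kg. The point is its centre, half-way up.
- spool_center (a point): Loose bright steel spool (waisted) near the front edge, on the right (-y) of the bin: 36 mm diameter, 50 mm high, 0.3 kg. The point is its centre, half-way up.
- ref_cyl_center (a point): Loose plain steel cylinder standing between the two covers: 38 mm diameter, 55 mm high, 0.45 kg. The point is its centre, half-way up.
- vee: Fixed dark steel V-block, 70 x 60 mm, 55 mm high, on the side of the bench opposite the gauge stand. Origin at the centre of its underside.

How it is judged:
By the outcome, as a careful person would: the job done as asked, in the order asked, and still so for the second after the job is handed in, with the robot touching nothing.
It also fails if it takes over 72 s, if anything falls off the work surface, if the arm or the gripper's body presses on something with over 40 N, if the wrist force passes 120 N, or if a joint passes its speed limit or range.

ROBOT

A 6-joint arm with a two-finger parallel gripper is mounted at the origin on the work surface. World frame = base frame: x ahead of the robot, y to its left, z up, the work surface at z = 0. Lengths are in m, angles in degrees, forces in N, time in s.
With the tool pointing down it reaches from about 0.3 to 0.75 m from the base axis. Payload 8.5 kg.
Tool frame: the origin (TCP) lies between the finger pads; the fingertips stand 8 mm ahead of it and the grasp point (between the pads) lies 11 mm behind it; y points along the fingers, z is the direction in which the jaws open and shut, and the axes are right-handed (so a half turn about y gives the same grasp; the last joint's range is limited). The gripper opens to 85 mm and grips with 20 to 120 N. Pads are 22 mm wide; open, the fingers measure 114 mm over their backs; the gripper's body (76 mm by 85 mm) begins 54 mm behind the grasp point. The pads swing forward as they close: fully open they stand 13 mm farther back than shut.
Start: joints at [62.378, 21.807, 74.336, -0, 83.858, -12.336], TCP at [0.145, 0.531, 0.239] pointing down, gripper open.
Joint ranges: [-178.18, 178.18], [-50.72, 133.34], [12.68, 142.11], [-81.47, 261.47], [9.98, 163.14], [-165.26, 165.26]. Speed limits (degrees/s): [136.94, 136.94, 180, 180, 180, 180].

INTERFACE

Orientations are given as a 3x3 rotation matrix whose columns are the frame's x, y, z axes.
In Python, from rig import env, get_image gives the robot as it stands.
- The arm moves only by the tool move_arm, never from a script. Its argument "targets" is one flat list of numbers, 6 for each row, row after row: the shift along the tool's x, y, z in mm, then the turn, a rotation vector about the tool's x, y, z in rad. A call has exactly 5 rows; each row shifts and turns the commanded pose from where the row before left it, along the tool's axes as they then stand; what a row does not reach is not made up. A row lasts 1/8 s, in which the tool goes at most 62.5 mm and 10.7 degrees, less where a joint would pass 70% of its speed; a pose out of reach is approached as far as the arm can. A call is refused whole if a number of a shift passes 62.5 or a number of a turn 0.188, either way. A call with a gripper value outside its range is refused whole. "hand" is the opening, from -1 (shut) to 1 (fully open), so that 0 is half open, set as the call begins (left out, the last holds). The fingers move at their own pace and stop on an object; "squeeze" is the grip in N (left out, the last holds). Time passes only in rows, so rows that do not move let the fingers close, or fill a call up. It gives the time, the measured TCP pose, the force and the opening at its end, in the units of the state.
- env.observe(): the state, without advancing time (a new reading comes with each control period).
- get_image(name): name is "scene" or "side" or "wrist"; returns a dict with "pixels" (480x640x3 uint8, red, green, blue), "z_map" (480x640 float32, m along the optical axis (not along the pixel's ray), 0 where there is no reading), "intrinsics" (3x3 intrinsics, pixels), "R" (3x3) and "t" (3): a world point X has camera coordinates R X + t; the wrist camera has in their place "mount" (4x4, takes a point from camera to tool coordinates, whose origin is the TCP and whose axes are the tool frame's). Camera axes: x right, y down, z forward; pixel columns grow to the right and rows downward; lengths in m; the calibration is good to about 2 mm. A picture is of the moment at which its call begins: read the wrist's pose just before it.
- env.close_job(): hands the job in, once; it reports no verdict.
The state is a dict: "time_s": time; "q": joint angles; "qvel": joint speeds; "joint_efforts": joint torques, N m; "position": TCP position; "tool_rot": TCP orientation; "ft_force": force on the tool from outside, world axes, zero at the start; "wrist_torque": the same for the moment, N m; "grip_width": finger opening in m.
Only numpy, scipy, OpenCV 4.12 (cv2) and the standard library are available. Lean on these libraries where they do the work, as an engineer would, in place of code of your own. Each camera call takes 0.05 s, during which the arm holds its last target.

## Working session

There is one attempt and no reset: what is moved stays moved. The work goes in short steps, Python scripts to look and compute and a tool call to move; the robot and the scene stay as the last step left them, time stands still between calls to the robot, and variables do not carry over. Pictures are saved under pics/ and viewed, and the job is handed in when it is done.

Besides the shell and the picture viewer there is one more tool, called after "Emit:" by a JSON object that holds its "method" and its "body". move_arm: Moves the arm, as the interface text tells. Its arguments: {"type":"object","properties":{"targets":{"type":"array"},"hand":{"type":"number"},"squeeze":{"type":"number"}},"required":["targets"]}

```bash
ls; mkdir -p pics
python3 - <<'E'
from rig import env, get_image
import cv2, numpy as np
s=env.observe(); print(s)
for n in ("scene","side","wrist"):
    im=get_image(n); cv2.imwrite(f"pics/{n}0.png",im["pixels"][:,:,::-1])
    np.savez(f"pics/{n}0.npz",**im)
    print(n,{k:np.round(v,4).tolist() for k,v in im.items() if k not in("pixels","z_map")})
E
```

```text
pics
{'time_s': 0.0, 'q': array([ 6.23778797e+01,  2.18392015e+01,  7.43855808e+01,  6.31059167e-04,
        8.38589028e+01, -1.23351905e+01]), 'qvel': array([-0.01166235, -0.00491044, -0.04168006,  0.02027464, -0.00957483,
        0.11369202]), 'joint_efforts': array([-9.05044617e-04, -4.48461878e+01, -2.31274492e+01, -2.89701247e-04,
        4.80220231e-03, -1.08075906e-06]), 'position': array([0.14486425, 0.53027568, 0.23872367]), 'tool_rot': array([[ 9.64617164e-01, -6.86883318e-04,  2.63653665e-01],
       [-2.63654362e-01, -1.28903264e-03,  9.64616357e-01],
       [-3.22720705e-04, -9.99998933e-01, -1.42452279e-03]]), 'ft_force': array([0.59442989, 0.43477514, 0.0166885 ]), 'wrist_torque': array([-0.01233954,  0.02051441, -0.04969891]), 'grip_width': 0.0856145252045551}
scene {'intrinsics': [[446.4459, 0.0, 327.7918], [0.0, 446.4459, 250.1407], [0.0, 0.0, 1.0]], 'R': [[0.6826, 0.7305, -0.0208], [0.4642, -0.4554, -0.7597], [-0.5644, 0.5089, -0.65]], 't': [-0.4243, -0.2636, 1.2971]}
side {'intrinsics': [[502.7078, 0.0, 320.418], [0.0, 502.7078, 241.8967], [0.0, 0.0, 1.0]], 'R': [[0.786, -0.6181, 0.016], [-0.3222, -0.4316, -0.8426], [0.5277, 0.6571, -0.5383]], 't': [-0.4633, 0.2003, 0.6324]}
wrist {'intrinsics': [[379.5152, 0.0, 318.9358], [0.0, 379.5152, 240.8886], [0.0, 0.0, 1.0]], 'mount': [[0.0007, 0.9567, 0.291, -0.0741], [0.001, -0.291, 0.9567, -0.1348], [1.0, -0.0003, -0.0012, -0.0005], [0.0, 0.0, 0.0, 1.0]]}
```

View pics/scene0.png

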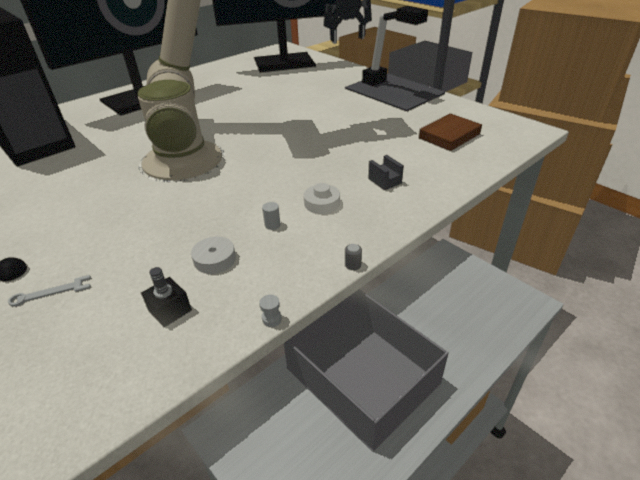

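View pics/side0.png

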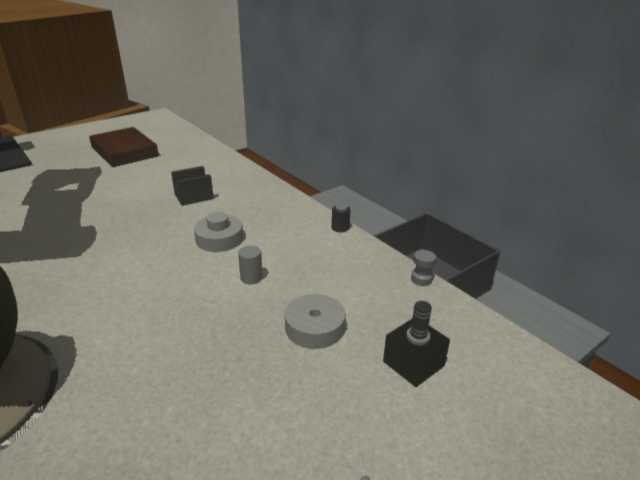

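View pics/wrist0.png

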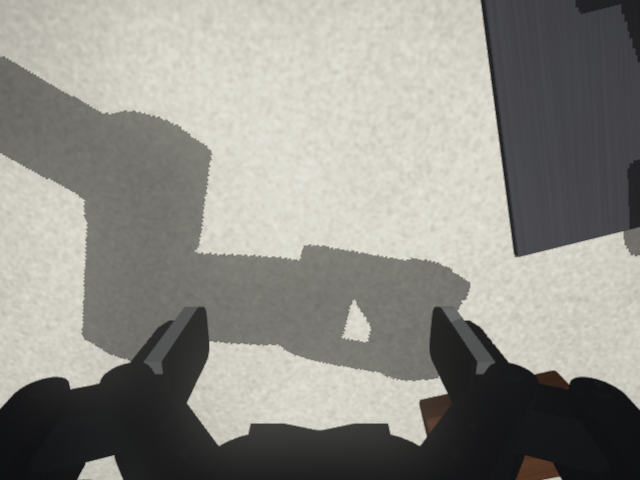

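The scene view shows the bored cover at (213,252) and the gauge in its stand at (163,297). The hub cover is at (322,198), the reference cylinder at (271,215), the pot at (353,256), the spool at (270,310), the V-block at (386,172) and the bin at (365,370). I'll measure them next.

```bash
cat > h.py <<'E'
import numpy as np, cv2
def load(f): return dict(np.load(f))
def world_map(im):
    K,R,t=im["intrinsics"],im["R"],im["t"]; z=im["z_map"]
    v,u=np.mgrid[0:480,0:640]
    c=np.stack([(u-K[0,2])/K[0,0]*z,(v-K[1,2])/K[1,1]*z,z],-1)
    return (c-t)@R
def ray_plane(im,uv,h):
    K,R,t=im["intrinsics"],im["R"],im["t"]
    uv=np.atleast_2d(uv).astype(float)
    d=np.c_[(uv[:,0]-K[0,2])/K[0,0],(uv[:,1]-K[1,2])/K[1,1],np.ones(len(uv))]@R
    o=-R.T@t
    return o+d*((h-o[2])/d[:,2])[:,None]
def wristcam(im,s):
    m=im["mount"]; T=np.eye(4); T[:3,:3]=s["tool_rot"]; T[:3,3]=s["position"]
    C=T@m; im["R"]=C[:3,:3].T; im["t"]=-C[:3,:3].T@C[:3,3]; return im
E
python3 - <<'E'
from h import *
for n in("scene","side"):
    im=load(f"pics/{n}0.npz"); W=world_map(im); ok=im["z_map"]>0
    inb=ok&(W[...,0]>.3)&(W[...,0]<.72)&(abs(W[...,1])<.45)
    print(n,"bench z",np.median(W[...,2][inb&(abs(W[...,2])<.02)]))
    m=(inb&(W[...,2]>.012)&(W[...,2]<.2)).astype(np.uint8)
    k,l,st,c=cv2.connectedComponentsWithStats(m)
    for i in range(1,k):
        if st[i,4]<60: continue
        P=W[l==i]; zt=np.percentile(P[:,2],97)
        T=P[P[:,2]>zt-.006]
        print(np.round(c[i]),st[i,4],"top",round(zt,3),"topmid",np.round((T[:,:2].min(0)+T[:,:2].max(0))/2,3),"ext",np.round(np.ptp(T[:,:2],axis=0),3), "bbox",np.round([P[:,:2].min(0),P[:,:2].max(0)],3).tolist())
    # bin
    b=ok&(W[...,2]<-.03)&(W[...,2]>-.06)&(W[...,0]>.6)&(W[...,0]<1.0)
    b2=ok&(abs(W[...,2]+.14)<.006)&(W[...,0]>.6)
    for q in(b,b2):
        P=W[q]; print("bin",len(P),np.round(np.percentile(P,[1,50,99],axis=0),3).tolist() if len(P) else "")
E
```

```text
scene bench z -0.000847092087853529
[386. 171.] 764 top 0.055 topmid [0.492 0.325] ext [0.08  0.072] bbox [[0.451, 0.288], [0.534, 0.361]]
[321. 197.] 798 top 0.05 topmid [0.454 0.134] ext [0.042 0.039] bbox [[0.407, 0.09], [0.499, 0.181]]
[271. 214.] 364 top 0.055 topmid [ 0.438 -0.007] ext [0.04  0.038] bbox [[0.418, -0.026], [0.458, 0.012]]
[212. 253.] 1159 top 0.031 topmid [ 0.447 -0.17 ] ext [0.09  0.089] bbox [[0.402, -0.215], [0.493, -0.126]]
[352. 255.] 356 top 0.049 topmid [0.665 0.03 ] ext [0.03  0.034] bbox [[0.647, 0.011], [0.683, 0.047]]
[164. 296.] 1563 top 0.103 topmid [ 0.511 -0.31 ] ext [0.022 0.021] bbox [[0.48, -0.341], [0.544, -0.279]]
[270. 308.] 488 top 0.051 topmid [ 0.666 -0.184] ext [0.036 0.036] bbox [[0.648, -0.203], [0.684, -0.166]]
bin 2662 [[0.61, -0.509, -0.06], [0.787, -0.064, -0.047], [0.92, 1.315, -0.03]]
bin 24282 [[0.654, -0.389, -0.146], [0.812, -0.075, -0.145], [0.986, 0.396, -0.136]]
side bench z 0.0017427225142862862
[192. 183.] 1112 top 0.058 topmid [0.491 0.327] ext [0.079 0.075] bbox [[0.451, 0.288], [0.53, 0.364]]
[341. 215.] 405 top 0.052 topmid [0.663 0.028] ext [0.035 0.033] bbox [[0.643, 0.011], [0.681, 0.047]]
[218. 230.] 1379 top 0.053 topmid [0.451 0.136] ext [0.039 0.042] bbox [[0.406, 0.09], [0.496, 0.18]]
[250. 262.] 716 top 0.058 topmid [ 0.435 -0.006] ext [0.037 0.038] bbox [[0.416, -0.026], [0.453, 0.013]]
[423. 265.] 581 top 0.053 topmid [ 0.664 -0.184] ext [0.038 0.036] bbox [[0.645, -0.202], [0.683, -0.166]]
[315. 318.] 2482 top 0.033 topmid [ 0.445 -0.169] ext [0.09  0.091] bbox [[0.4, -0.215], [0.489, -0.124]]
[417. 344.] 3073 top 0.105 topmid [ 0.509 -0.31 ] ext [0.024 0.021] bbox [[0.477, -0.341], [0.542, -0.279]]
bin 1711 [[0.608, -0.177, -0.06], [0.886, -0.031, -0.049], [0.986, 1.937, -0.032]]
bin 8643 [[0.866, -0.397, -0.146], [0.938, -0.189, -0.143], [1.552, 1.934, -0.135]]
```

Emit:
{"method": "move_arm", "body": {"targets": [0,0,0,0,-0.1335,0,0,0,0,0,-0.1335,0,20,0,-46,0,0,0,20,0,-46,0,0,0,20,0,-46,0,0,0], "hand": 1, "squeeze": 40}}

```text
time_s: 0.78
position: [0.2053, 0.3911, 0.2391]
tool_rot: [[1.0, -0.0, -0.001], [0.001, -0.0, 1.0], [-0.0, -1.0, -0.0]]
ft_force: [1.0, -0.1, 0.7]
grip_width: 0.0851
```

Run:
```python
from h import *
im=load("pics/scene0.npz"); W=world_map(im); ok=im["z_map"]>0
# bin rim: raised structure above shelf, x .66-.95
m=ok&(W[...,2]<-.04)&(W[...,2]>-.135)&(W[...,0]>.69)&(W[...,0]<.95)&(abs(W[...,1])<.35)
P=W[m]; print(len(P),np.round(np.percentile(P,[.5,2,50,98,99.5],axis=0),3).tolist())
h=np.histogram(P[:,1],bins=np.arange(-.3,.2,.01)); print([(round(a,3),int(b)) for a,b in zip(h[1],h[0])])
print(ray_plane(im,[[286,345],[376,440],[447,355]],-.045).round(3).tolist())
```

```text
6957 [[0.692, -0.177, -0.134], [0.698, -0.177, -0.133], [0.85, -0.086, -0.082], [0.92, 0.021, -0.045], [0.921, 0.022, -0.044]]
[(np.float64(-0.3), 0), (np.float64(-0.29), 0), (np.float64(-0.28), 0), (np.float64(-0.27), 0), (np.float64(-0.26), 0), (np.float64(-0.25), 0), (np.float64(-0.24), 0), (np.float64(-0.23), 0), (np.float64(-0.22), 0), (np.float64(-0.21), 0), (np.float64(-0.2), 0), (np.float64(-0.19), 0), (np.float64(-0.18), 2612), (np.float64(-0.17), 114), (np.float64(-0.16), 110), (np.float64(-0.15), 104), (np.float64(-0.14), 101), (np.float64(-0.13), 100), (np.float64(-0.12), 96), (np.float64(-0.11), 99), (np.float64(-0.1), 94), (np.float64(-0.09), 96), (np.float64(-0.08), 90), (np.float64(-0.07), 91), (np.float64(-0.06), 87), (np.float64(-0.05), 85), (np.float64(-0.04), 86), (np.float64(-0.03), 83), (np.float64(-0.02), 80), (np.float64(-0.01), 79), (np.float64(0.0), 79), (np.float64(0.01), 2413), (np.float64(0.02), 258), (np.float64(0.03), 0), (np.float64(0.04), 0), (np.float64(0.05), 0), (np.float64(0.06), 0), (np.float64(0.07), 0), (np.float64(0.08), 0), (np.float64(0.09), 0), (np.float64(0.1), 0), (np.float64(0.11), 0), (np.float64(0.12), 0), (np.float64(0.13), 0), (np.float64(0.14), 0), (np.float64(0.15), 0), (np.float64(0.16), 0), (np.float64(0.17), 0), (np.float64(0.18), 0)]
[[0.7, -0.182, -0.045], [0.94, -0.196, -0.045], [0.922, 0.016, -0.045]]
```

Emit:
{"method": "move_arm", "body": {"targets": [20,0,-47,0,0,0,20,0,-47,0,0,0,20,0,-47,0,0,0,20,0,-47,0,0,0,20,0,-47,0,0,0]}}

```text
time_s: 1.4
position: [0.3053, 0.156, 0.2394]
tool_rot: [[1.0, 0.0, -0.0], [0.0, 0.0, 1.0], [0.0, -1.0, 0.0]]
ft_force: [1.0, 1.4, 0.5]
grip_width: 0.0859
```

Emit:
{"method": "move_arm", "body": {"targets": [20,0,-47,0,0,0,20,0,-47,0,0,0,20,0,-47,0,0,0,20,0,-47,0,0,0,20,0,-47,0,0,0]}}

```text
time_s: 2.02
position: [0.4054, -0.0792, 0.2393]
tool_rot: [[1.0, 0.0, 0.0], [-0.0, 0.0, 1.0], [0.0, -1.0, 0.0]]
ft_force: [-0.3, 0.5, -0.6]
grip_width: 0.0853
```

Emit:
{"method": "move_arm", "body": {"targets": [20,0,-47,0,0,0,20,0,-47,0,0,0,20,0,-47,0,0,0,20,10,-47,0,0,0,20,20,-42,0,0,0]}}

```text
time_s: 2.65
position: [0.5058, -0.3093, 0.2092]
tool_rot: [[1.0, 0.001, 0.0], [-0.0, -0.001, 1.0], [0.001, -1.0, -0.001]]
ft_force: [0.1, 0.1, 0.7]
grip_width: 0.0854
```

Run:
```python
from rig import env, get_image
from h import *
s=env.observe(); im=wristcam(get_image("wrist"),s); print(s["position"],s["q"],s["tool_rot"].round(4).tolist())
np.savez("pics/w1.npz",**im); cv2.imwrite("pics/w1.png",im["pixels"][:,:,::-1])
W=world_map(im); ok=im["z_map"]>0
for nm,lo,hi,x0,x1,y0,y1 in(("gaugetop",.098,.11,.45,.56,-.36,-.26),("standtop",.045,.055,.46,.56,-.36,-.26),("cover",.025,.036,.38,.52,-.25,-.1)):
    m=ok&(W[...,2]>lo)&(W[...,2]<hi)&(W[...,0]>x0)&(W[...,0]<x1)&(W[...,1]>y0)&(W[...,1]<y1)
    P=W[m]
    if len(P): print(nm,len(P),np.round((P.min(0)+P.max(0))/2,4),np.ptp(P,axis=0).round(3))
```

```text
[ 0.50580284 -0.30932966  0.20922719] [-4.28797358e+01  2.73423502e+01  7.02536001e+01  1.80177883e-03
  8.23280046e+01 -1.32863893e+02] [[1.0, 0.001, 0.0003], [-0.0003, -0.0009, 1.0], [0.001, -1.0, -0.0009]]
gaugetop 861 [ 0.5098 -0.3115  0.1023] [0.022 0.022 0.008]
standtop 3871 [ 0.5103 -0.3115  0.05  ] [0.062 0.062 0.01 ]
cover 9861 [ 0.4456 -0.1711  0.0289] [0.089 0.089 0.008]
```

View pics/w1.png

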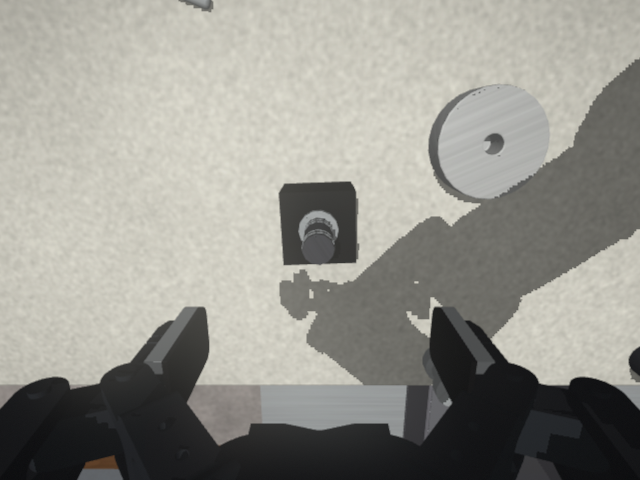

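The wrist view shows the gauge upright in its stand at (318,245) and the cover at (490,143) with its bore at (494,143). The two views agree to about 2 mm. I'll go down over the grip now.

Emit:
{"method": "move_arm", "body": {"targets": [4,30,-2,0,0,0,0,35,0,0,0,0,0,35,0,0,0,0,0,25,0,0,0,0,0,8,0,0,0,0]}}

```text
time_s: 3.32
position: [0.5086, -0.3089, 0.0748]
tool_rot: [[1.0, -0.002, -0.0], [0.0, 0.002, 1.0], [-0.002, -1.0, 0.002]]
ft_force: [0.3, 0.2, 0.8]
grip_width: 0.0852
```

Run:
```python
from rig import env, get_image
from h import *
s=env.observe(); im=wristcam(get_image("wrist"),s); print(s["position"])
cv2.imwrite("pics/w2.png",im["pixels"][:,:,::-1])
```

```text
[ 0.50864551 -0.30890948  0.07482291]
```

View pics/w2.png

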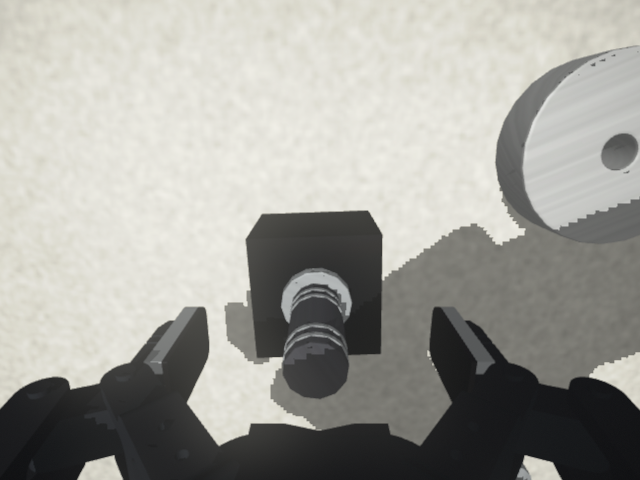

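The grip sits centred between the pads, at column 316 with the pads at 207 and 432. I'll centre it exactly and close.

Emit:
{"method": "move_arm", "body": {"targets": [1,0,-2,0,0,0,0,0,0,0,0,0,0,0,0,0,0,0,0,0,0,0,0,0,0,0,0,0,0,0], "hand": -1, "squeeze": 40}}

```text
time_s: 4.0
position: [0.5103, -0.3115, 0.0769]
tool_rot: [[1.0, 0.001, -0.0], [0.0, -0.001, 1.0], [0.001, -1.0, -0.001]]
ft_force: [-0.6, 0.0, 5.4]
grip_width: 0.021
```

Emit:
{"method": "move_arm", "body": {"targets": [0,0,0,0,0,0,0,0,0,0,0,0,0,0,0,0,0,0,0,0,0,0,0,0,0,0,0,0,0,0]}}

```text
time_s: 4.62
position: [0.5103, -0.3115, 0.0769]
tool_rot: [[1.0, 0.001, -0.0], [0.0, -0.001, 1.0], [0.001, -1.0, -0.001]]
ft_force: [-0.4, 1.4, 5.1]
grip_width: 0.0213
```

Run:
```python
from rig import env, get_image
from h import *
s=env.observe(); im=wristcam(get_image("wrist"),s); print(s["position"],s["grip_width"],s["ft_force"])
cv2.imwrite("pics/w3.png",im["pixels"][:,:,::-1])
```

```text
[ 0.51031923 -0.31148386  0.07690658] 0.021325936997095746 [-0.41684784  1.39054154  5.1012833 ]
```

View pics/w3.png

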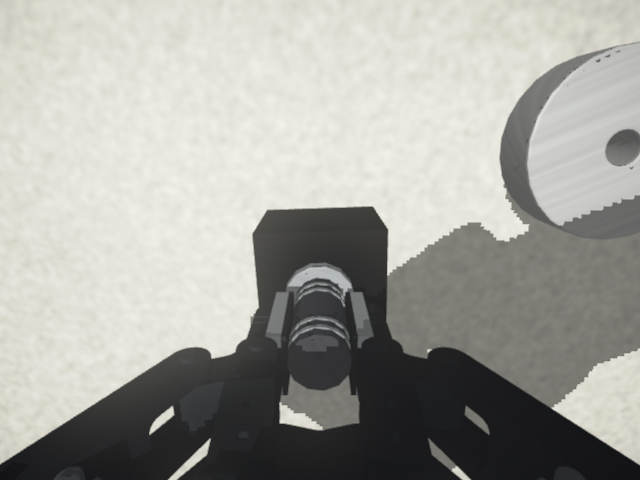

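Emit:
{"method": "move_arm", "body": {"targets": [0,-10,0,0,0,0,0,-15,0,0,0,0,0,-20,0,0,0,0,0,-15,0,0,0,0,0,-10,0,0,0,0]}}

```text
time_s: 5.3
position: [0.5103, -0.3115, 0.1475]
tool_rot: [[1.0, 0.001, -0.0], [0.0, -0.001, 1.0], [0.001, -1.0, -0.001]]
ft_force: [-0.3, 0.3, -0.8]
grip_width: 0.0209
```

Run:
```python
from rig import env, get_image
from h import *
s=env.observe(); print(s["position"],s["grip_width"],s["ft_force"])
for n in("scene","side","wrist"):
    im=get_image(n)
    if n=="wrist": wristcam(im,s)
    np.savez(f"pics/{n}4.npz",**im)
    p=im["pixels"][:,:,::-1].copy()
    if n=="scene": p=cv2.resize(p[180:340,80:300],None,fx=3,fy=3)
    if n=="side": p=cv2.resize(p[200:400,260:480],None,fx=3,fy=3)[:600]
    cv2.imwrite(f"pics/{n}4.png",p)
```

```text
[ 0.51027178 -0.31148309  0.14748861] 0.020921547673807377 [-0.26506351  0.29146971 -0.843491  ]
```

View pics/scene4.png

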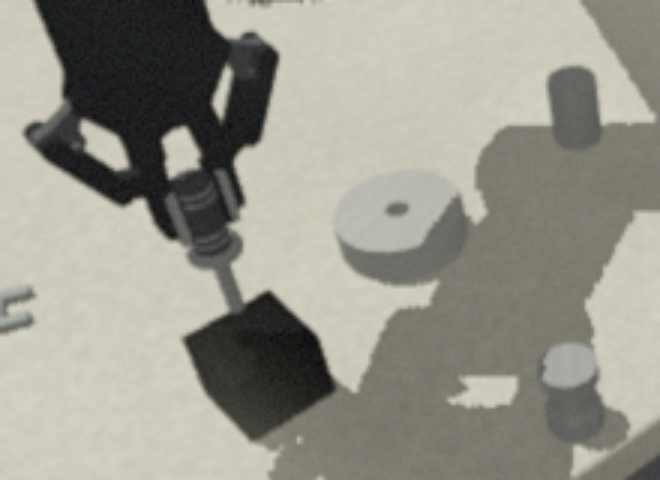

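View pics/side4.png

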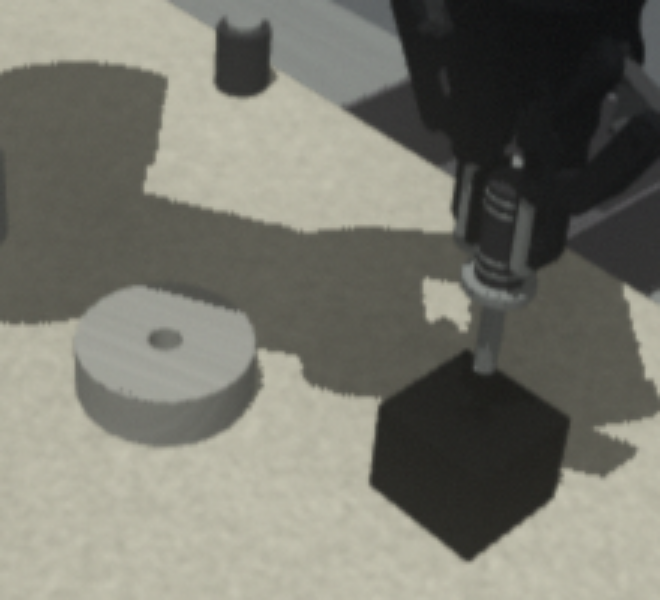

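View pics/wrist4.png

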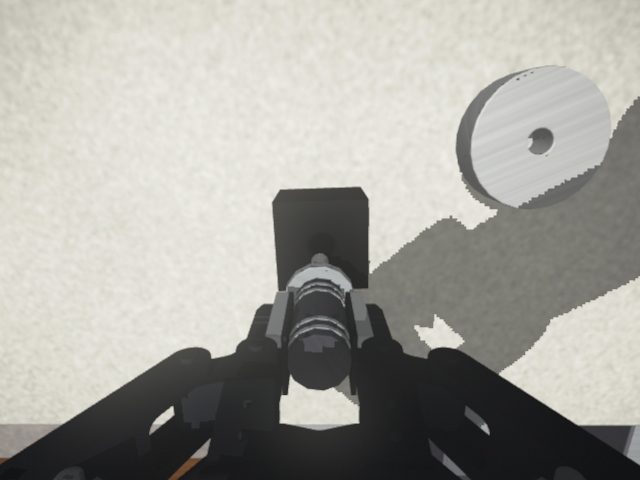

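Run:
```python
from h import *
a=load("pics/scene4.npz");b=load("pics/side4.npz");w=load("pics/wrist4.npz")
def tri(u,v):
    Ps=[i["intrinsics"]@np.c_[i["R"],i["t"]] for i in(a,b)]
    X=cv2.triangulatePoints(Ps[0],Ps[1],np.array(u,float).reshape(2,1),np.array(v,float).reshape(2,1)); return (X[:3]/X[3]).ravel()
print("tip",tri((159,284),(422.3,324)))
print("collar",tri((80+215/3,180+250/3),(260+498/3,200+286/3)))
print("tip rays",ray_plane(a,[159,284],.075),ray_plane(b,[422.3,324],.075))
# rod/gauge from depth
for n,i in(("scene",a),("side",b),("wrist",w)):
    W=world_map(i);ok=i["z_map"]>0
    near=ok&(np.hypot(W[...,0]-.51,W[...,1]+.3115)<.02)
    for lo,hi in((.07,.085),(.085,.1),(.1,.115),(.122,.13),(.13,.15)):
        P=W[near&(W[...,2]>lo)&(W[...,2]<hi)]
        if len(P)>5: print(n,lo,len(P),((P.min(0)+P.max(0))/2).round(4),np.ptp(P,axis=0).round(3))
    c=ok&(np.hypot(W[...,0]-.446,W[...,1]+.17)<.05)&(W[...,2]>.024)&(W[...,2]<.038)
    P=W[c]; print(n,"cover",((P.min(0)+P.max(0))/2).round(4), np.ptp(P,axis=0).round(3))
    # bore: dark blob / low depth inside top
    r=np.hypot(W[...,0]-.446,W[...,1]+.17)
    d=ok&(r<.02)&(W[...,2]<.022)
    print(n,"bore px",d.sum())
# bore rim by gray in wrist
for n,i in(("scene",a),("side",b),("wrist",w)):
    W=world_map(i); r=np.hypot(W[...,0]-.446,W[...,1]+.17); g=cv2.cvtColor(i["pixels"],cv2.COLOR_RGB2GRAY).astype(int)
    top=g[(r>.012)&(r<.025)&(i["z_map"]>0)]; m=((r<.016)&((g<np.median(top)*.85)|(W[...,2]<.024))).astype(np.uint8)
    pts=cv2.findNonZero(m); (c,sz,an)=cv2.fitEllipse(cv2.convexHull(pts)); print(n,"bore ellipse",c,sz,ray_plane(i,c,.030).round(4))
```

```text
tip [ 0.51311765 -0.31138196  0.07320521]
collar [ 0.51168051 -0.31060811  0.12150683]
tip rays [[ 0.51511186 -0.31185798  0.075     ]] [[ 0.51141853 -0.31264366  0.075     ]]
scene 0.07 25 [ 0.5131 -0.311   0.0802] [0.008 0.01  0.01 ]
scene 0.085 36 [ 0.5131 -0.3112  0.0923] [0.007 0.009 0.014]
scene 0.1 31 [ 0.515  -0.3114  0.1061] [0.006 0.009 0.012]
scene 0.122 121 [ 0.5142 -0.3113  0.1262] [0.028 0.031 0.007]
scene 0.13 157 [ 0.5179 -0.3126  0.1402] [0.012 0.035 0.019]
scene cover [ 0.4478 -0.1695  0.0282] [0.091 0.09  0.008]
scene bore px 12
side 0.07 30 [ 0.5085 -0.3123  0.0815] [0.008 0.009 0.007]
side 0.085 70 [ 0.5092 -0.3115  0.0925] [0.009 0.009 0.015]
side 0.1 72 [ 0.5088 -0.3118  0.1074] [0.009 0.01  0.014]
side 0.122 202 [ 0.5079 -0.3115  0.1264] [0.028 0.032 0.007]
side 0.13 238 [ 0.5035 -0.3119  0.14  ] [0.018 0.035 0.02 ]
side cover [ 0.4449 -0.1695  0.0291] [0.09  0.091 0.01 ]
side bore px 13
wrist 0.07 84 [ 0.5074 -0.3123  0.0802] [0.004 0.009 0.01 ]
wrist 0.085 51 [ 0.5067 -0.3126  0.0888] [0.003 0.008 0.007]
wrist 0.122 1166 [ 0.5025 -0.3124  0.126 ] [0.016 0.03  0.008]
wrist 0.13 1300 [ 0.5039 -0.3105  0.14  ] [0.011 0.036 0.02 ]
wrist cover [ 0.4454 -0.1704  0.0285] [0.09  0.091 0.009]
wrist bore px 343
scene bore ellipse (181.1902618408203, 141.57925415039062) (15.181756019592285, 237.6493682861328) [[-0.0436  0.0302  0.03  ]]
side bore ellipse (314.5, 312.76092529296875) (6.815597057342529, 11.622651100158691) [[ 0.4452 -0.1687  0.03  ]]
wrist bore ellipse (540.517822265625, 141.5677490234375) (27.051624298095703, 29.683691024780273) [[ 0.446  -0.1699  0.03  ]]
```

The gauge hangs vertical with its tip at about (0.511, -0.3115, 0.075). It needs to shift by about (-64.5, +141) mm to sit over the bore.

Emit:
{"method": "move_arm", "body": {"targets": [-10,0,22,0,0,0,-18,0,39,0,0,0,-18,0,39,0,0,0,-13,0,30,0,0,0,-5.5,0,11,0,0,0]}}

```text
time_s: 6.08
position: [0.4448, -0.169, 0.146]
tool_rot: [[1.0, -0.001, -0.001], [0.001, 0.001, 1.0], [-0.001, -1.0, 0.001]]
ft_force: [0.0, -0.9, -0.1]
grip_width: 0.0214
```

Emit:
{"method": "move_arm", "body": {"targets": [0,15,0,0,0,0,0,15,0,0,0,0,0,6,0,0,0,0,0,0,0,0,0,0,0,0,0,0,0,0]}}

```text
time_s: 6.7
position: [0.4459, -0.1707, 0.1107]
tool_rot: [[1.0, 0.001, -0.0], [0.0, -0.001, 1.0], [0.001, -1.0, -0.001]]
ft_force: [-0.3, -0.7, -1.5]
grip_width: 0.0211
```

Run:
```python
from rig import env, get_image
from h import *
s=env.observe(); print(s["position"],s["grip_width"],s["ft_force"])
for n in("scene","side","wrist"):
    im=get_image(n)
    if n=="wrist": wristcam(im,s)
    np.savez(f"pics/{n}5.npz",**im)
    p=im["pixels"][:,:,::-1].copy()
    if n=="scene": p=cv2.resize(p[190:290,150:280],None,fx=6,fy=6)
    if n=="side": p=cv2.resize(p[250:350,255:385],None,fx=6,fy=6)
    cv2.imwrite(f"pics/{n}5.png",p)
```

```text
[ 0.44592277 -0.17073375  0.11072336] 0.021066711808325495 [-0.33822792 -0.66901836 -1.53661999]
```

View pics/scene5.png

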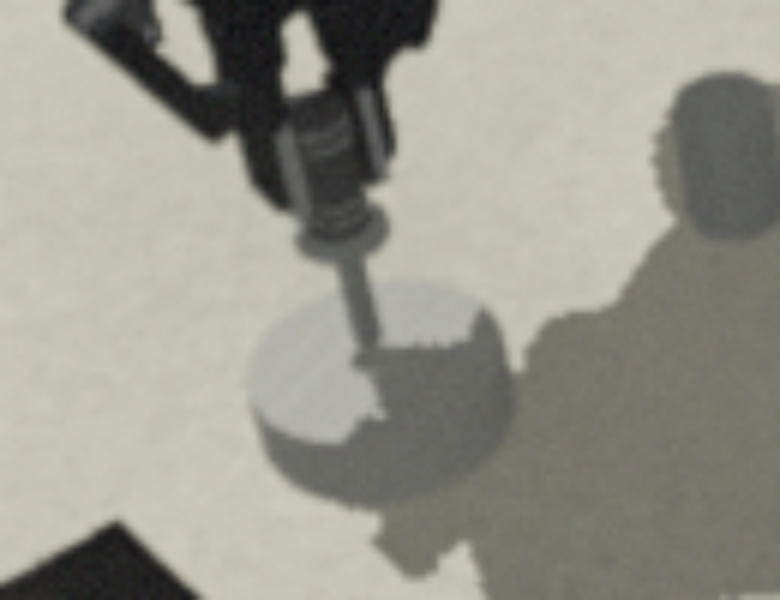

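View pics/side5.png

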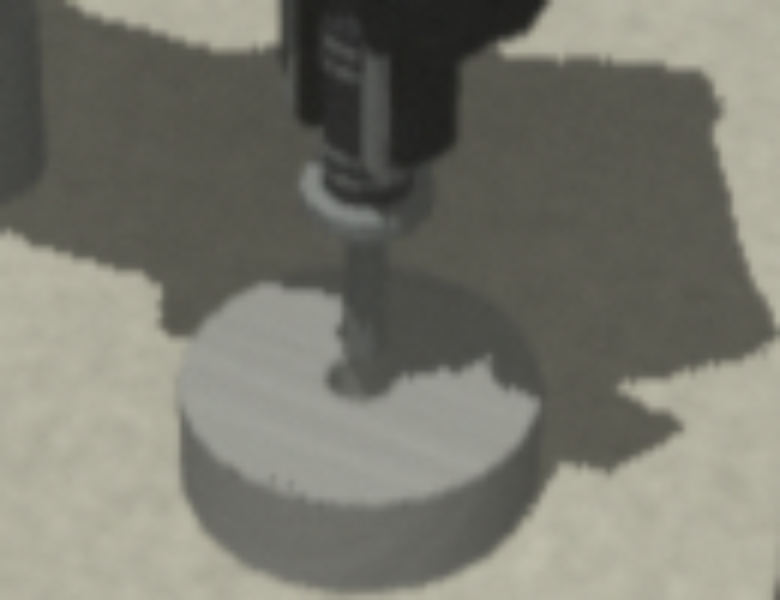

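View pics/wrist5.png

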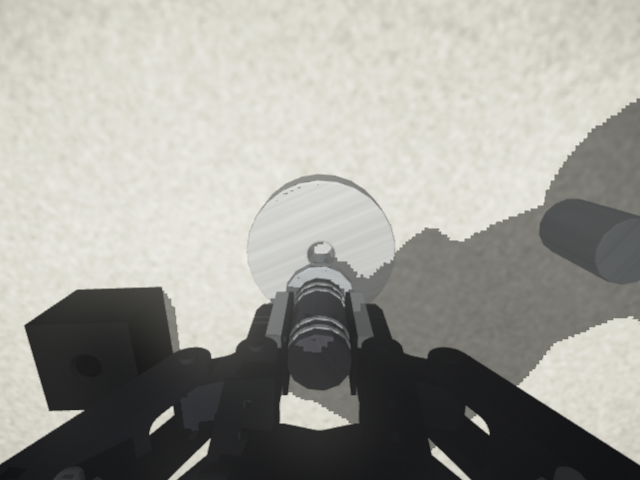

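Run:
```python
from h import *
for n in("scene","side","wrist"):
    i=load(f"pics/{n}5.npz"); W=world_map(i);ok=i["z_map"]>0
    near=ok&(np.hypot(W[...,0]-.446,W[...,1]+.1705)<.02)
    for lo,hi in((.036,.045),(.045,.055),(.055,.07),(.07,.08)):
        P=W[near&(W[...,2]>lo)&(W[...,2]<hi)]
        if len(P)>5: print(n,lo,len(P),((P.min(0)+P.max(0))/2).round(4),np.ptp(P,axis=0).round(3),P[:,2].min().round(4))
    if n!="wrist":
        K,R,t=i["intrinsics"],i["R"],i["t"]
        v,u=np.nonzero(near&(W[...,2]>.036)&(W[...,2]<.08)); print(" rod px rows",v.min(),v.max())
        for X in([.4459,-.1707,.039],[.446,-.1698,.03]):
            c=R@np.array(X)+t; print("  proj",X,(K@c/c[2])[:2].round(1))
        P=W[ok&(np.hypot(W[...,0]-.446,W[...,1]+.17)<.05)&(W[...,2]>.02)&(W[...,2]<.036)]
    else: 
        P=W[ok&(np.hypot(W[...,0]-.446,W[...,1]+.17)<.05)&(W[...,2]>.025)&(W[...,2]<.036)]
    print(n,"cover",((P.min(0)+P.max(0))/2).round(4), np.ptp(P,axis=0).round(3))
i=load("pics/wrist5.npz"); W=world_map(i); r=np.hypot(W[...,0]-.51,W[...,1]+.311)
print("stand hole px", ((r<.02)&(W[...,2]<.04)&(i["z_map"]>0)).sum(), ray_plane(i,[88,365],.05))
for n in("side","wrist"):
    i=load(f"pics/{n}5.npz");g=i["pixels"]
    p=g[290:330,290:340] if n=="side" else g[215:305,265:375]
    cv2.imwrite(f"pics/z5{n}.png",cv2.resize(p[:,:,::-1],None,fx=7 if n=="wrist" else 14,fy=7 if n=="wrist" else 14,interpolation=cv2.INTER_CUBIC))
```

```text
scene 0.036 10 [ 0.4499 -0.1717  0.0411] [0.005 0.007 0.006] 0.0383
scene 0.045 19 [ 0.4501 -0.1713  0.05  ] [0.007 0.009 0.01 ] 0.0451
scene 0.055 29 [ 0.4493 -0.1712  0.0627] [0.008 0.009 0.014] 0.0556
scene 0.07 9 [ 0.4496 -0.1714  0.0733] [0.007 0.008 0.006] 0.0703
 rod px rows 234 247
  proj [0.4459, -0.1707, 0.039] [210.4 246.1]
  proj [0.446, -0.1698, 0.03] [211.6 249.2]
scene cover [ 0.4467 -0.1701  0.0263] [0.092 0.089 0.013]
side 0.036 14 [ 0.4441 -0.1727  0.0423] [0.007 0.004 0.005] 0.04
side 0.045 30 [ 0.4439 -0.1725  0.0498] [0.007 0.007 0.01 ] 0.045
side 0.055 49 [ 0.4437 -0.1716  0.0624] [0.007 0.007 0.015] 0.055
side 0.07 24 [ 0.4436 -0.1725  0.0736] [0.006 0.006 0.007] 0.0702
 rod px rows 290 309
  proj [0.4459, -0.1707, 0.039] [315.8 308.6]
  proj [0.446, -0.1698, 0.03] [315.4 312.9]
side cover [ 0.4448 -0.1693  0.0271] [0.091 0.091 0.014]
wrist 0.036 53 [ 0.4427 -0.1715  0.0419] [0.004 0.009 0.006] 0.0388
wrist 0.045 79 [ 0.4428 -0.1715  0.0498] [0.004 0.009 0.01 ] 0.045
wrist cover [ 0.4395 -0.1708  0.0288] [0.078 0.089 0.007]
stand hole px 175 [[ 0.50878909 -0.30985476  0.05      ]]
```

View pics/z5side.png

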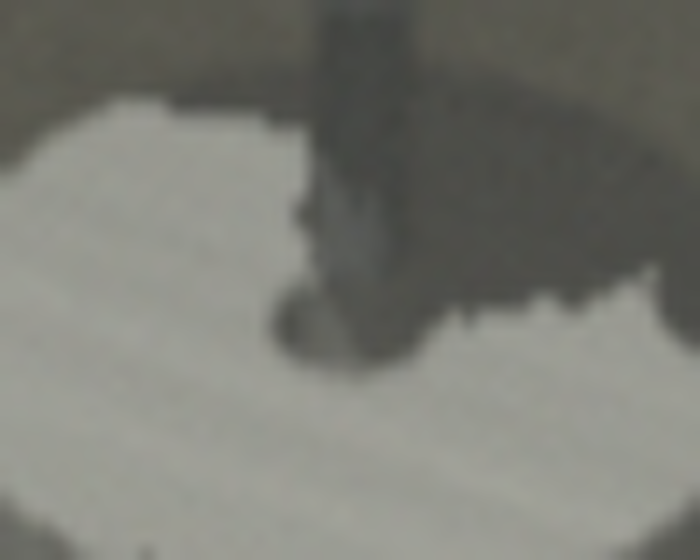

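View pics/z5wrist.png

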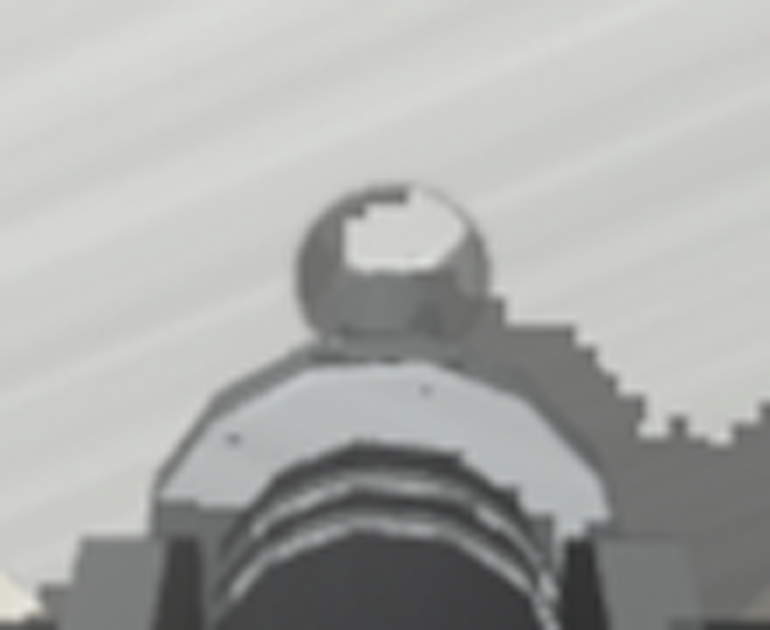

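The side and wrist zooms show the rod above the bore, about 1 mm toward -y of its centre. I'll shift +1 mm in y and lower.

Emit:
{"method": "move_arm", "body": {"targets": [0,4,1.2,0,0,0,0,6,0,0,0,0,0,6,0,0,0,0,0,6,0,0,0,0,0,5,0,0,0,0]}}

```text
time_s: 7.48
position: [0.4456, -0.1692, 0.0828]
tool_rot: [[1.0, -0.0, -0.0], [0.0, 0.0, 1.0], [-0.0, -1.0, 0.0]]
ft_force: [1.0, 0.7, -0.7]
grip_width: 0.0205
```

Emit:
{"method": "move_arm", "body": {"targets": [0,1.5,0,0,0,0,0,1,0,0,0,0,0,1,0,0,0,0,0,0.5,0,0,0,0,0,0,0,0,0,0]}}

```text
time_s: 8.1
position: [0.4456, -0.1692, 0.0794]
tool_rot: [[1.0, 0.0, -0.0], [0.0, -0.0, 1.0], [0.0, -1.0, -0.0]]
ft_force: [0.3, -0.1, -1.9]
grip_width: 0.021
```

Emit:
{"method": "move_arm", "body": {"targets": [0,0.5,0,0,0,0,0,0.5,0,0,0,0,0,0.5,0,0,0,0,0,0,0,0,0,0,0,0,0,0,0,0]}}

```text
time_s: 8.72
position: [0.4457, -0.1692, 0.0779]
tool_rot: [[1.0, 0.0, -0.0], [0.0, -0.0, 1.0], [0.0, -1.0, -0.0]]
ft_force: [-0.4, 0.1, 0.4]
grip_width: 0.0212
```

Emit:
{"method": "move_arm", "body": {"targets": [0,0.4,0,0,0,0,0,0.4,0,0,0,0,0,0.4,0,0,0,0,0,0,0,0,0,0,0,0,0,0,0,0]}}

```text
time_s: 9.35
position: [0.446, -0.1694, 0.0777]
tool_rot: [[1.0, 0.001, -0.0], [0.0, -0.001, 1.0], [0.001, -1.0, -0.001]]
ft_force: [-2.1, 1.9, 12.2]
grip_width: 0.021
```

It has bottomed out: 12 N upward, with the height stalled at 0.0777. I'll hold for more than 1 s.

Emit:
{"method": "move_arm", "body": {"targets": [0,0,0,0,0,0,0,0,0,0,0,0,0,0,0,0,0,0,0,0,0,0,0,0,0,0,0,0,0,0]}}

```text
time_s: 9.98
position: [0.446, -0.1693, 0.0777]
tool_rot: [[1.0, 0.001, -0.0], [0.0, -0.001, 1.0], [0.001, -1.0, -0.001]]
ft_force: [-1.7, 1.8, 13.3]
grip_width: 0.0207
```

Run:
```python
from rig import env, get_image
from h import *
s=env.observe(); print(s["position"],s["ft_force"])
im=get_image("side"); np.savez("pics/side6.npz",**im)
cv2.imwrite("pics/side6.png",cv2.resize(im["pixels"][250:350,255:385,::-1],None,fx=6,fy=6))
W=world_map(im); P=W[(im["z_map"]>0)&(np.hypot(W[...,0]-.446,W[...,1]+.1705)<.022)&(W[...,2]>.045)&(W[...,2]<.06)]
print(len(P),"collar z",P[:,2].min() if len(P) else None, np.percentile(P[:,2],[5,50,95]))
```

```text
[ 0.44600475 -0.16934705  0.07772393] [-1.67175512  1.84535688 13.3478127 ]
160 collar z 0.05150656484808059 [0.05343308 0.05797    0.05948399]
```

View pics/side6.png

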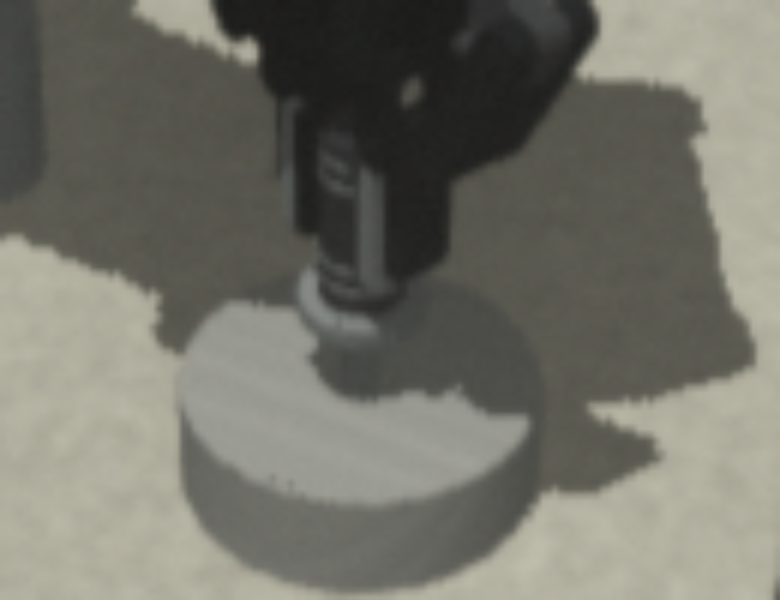

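Emit:
{"method": "move_arm", "body": {"targets": [0,0,0,0,0,0,0,0,0,0,0,0,0,0,0,0,0,0,0,0,0,0,0,0,0,0,0,0,0,0]}}

```text
time_s: 10.65
position: [0.446, -0.1694, 0.0777]
tool_rot: [[1.0, 0.001, -0.0], [0.0, -0.001, 1.0], [0.001, -1.0, -0.001]]
ft_force: [-2.0, 1.9, 12.2]
grip_width: 0.0211
```

The side view shows the collar about 21 mm above the cover, with its underside at z of about 0.0515. The contact force is steady. I'll hold once more, then lift out.

Emit:
{"method": "move_arm", "body": {"targets": [0,0,0,0,0,0,0,0,0,0,0,0,0,0,0,0,0,0,0,0,0,0,0,0,0,0,0,0,0,0]}}

```text
time_s: 11.28
position: [0.446, -0.1694, 0.0777]
tool_rot: [[1.0, 0.001, -0.0], [0.0, -0.001, 1.0], [0.001, -1.0, -0.001]]
ft_force: [-2.2, 1.8, 13.4]
grip_width: 0.0212
```

Emit:
{"method": "move_arm", "body": {"targets": [0,-5,0,0,0,0,0,-10,0,0,0,0,0,-20,0,0,0,0,0,-22,0,0,0,0,0,-13,0,0,0,0]}}

```text
time_s: 11.9
position: [0.4458, -0.1694, 0.1479]
tool_rot: [[1.0, 0.001, -0.0], [0.0, -0.001, 1.0], [0.001, -1.0, -0.001]]
ft_force: [0.6, 0.1, -2.5]
grip_width: 0.0208
```

Emit:
{"method": "move_arm", "body": {"targets": [8,0,-18,0,0,0,18,0,-40,0,0,0,18,0,-40,0,0,0,14,0,-30,0,0,0,6,0,-14,0,0,0]}}

```text
time_s: 12.52
position: [0.5099, -0.3132, 0.1453]
tool_rot: [[1.0, -0.001, 0.001], [-0.001, 0.001, 1.0], [-0.001, -1.0, 0.001]]
ft_force: [-0.7, -0.2, -0.8]
grip_width: 0.0211
```

Emit:
{"method": "move_arm", "body": {"targets": [0,0,0,0,0,0,0,0,0,0,0,0,0,0,0,0,0,0,0,0,0,0,0,0,0,0,0,0,0,0]}}

```text
time_s: 13.15
position: [0.5097, -0.311, 0.1468]
tool_rot: [[1.0, 0.0, -0.001], [0.001, -0.0, 1.0], [0.0, -1.0, -0.0]]
ft_force: [-0.4, 0.2, -1.0]
grip_width: 0.0209
```

Run:
```python
from rig import env, get_image
from h import *
s=env.observe(); print(s["position"],s["grip_width"],s["ft_force"])
for n in("scene","side","wrist"):
    i=get_image(n)
    if n=="wrist": wristcam(i,s)
    np.savez(f"pics/{n}7.npz",**i)
    W=world_map(i);ok=i["z_map"]>0
    near=ok&(np.hypot(W[...,0]-.511,W[...,1]+.3115)<.02)
    for lo,hi in((.07,.095),(.095,.116),(.12,.13)):
        P=W[near&(W[...,2]>lo)&(W[...,2]<hi)]
        if len(P)>5: print(n,lo,len(P),((P.min(0)+P.max(0))/2).round(4),np.ptp(P,axis=0).round(3))
    p=i["pixels"][:,:,::-1]
    if n=="scene": p=cv2.resize(p[210:330,100:240],None,fx=5,fy=5)
    if n=="side": p=cv2.resize(p[240:400,340:500],None,fx=3,fy=3)
    if n=="wrist": p=cv2.resize(p[170:320,240:400],None,fx=4,fy=4,interpolation=cv2.INTER_CUBIC)
    cv2.imwrite(f"pics/{n}7.png",p)
    c=ok&(np.hypot(W[...,0]-.446,W[...,1]+.17)<.055)&(W[...,2]>.024)&(W[...,2]<.038)
    P=W[c]; print(n,"cover",((P.min(0)+P.max(0))/2).round(4), np.ptp(P,axis=0).round(3))
```

```text
[ 0.50965957 -0.31096557  0.14678785] 0.02090239508249552 [-0.43188944  0.22360154 -1.00455114]
scene 0.07 56 [ 0.5128 -0.3104  0.0846] [0.007 0.01  0.021]
scene 0.095 35 [ 0.5137 -0.3104  0.1026] [0.007 0.01  0.014]
scene 0.12 131 [ 0.5155 -0.311   0.1251] [0.026 0.03  0.01 ]
scene cover [ 0.4473 -0.1697  0.0282] [0.09  0.089 0.008]
side 0.07 82 [ 0.5077 -0.3111  0.0855] [0.009 0.01  0.019]
side 0.095 86 [ 0.5076 -0.3113  0.1043] [0.008 0.009 0.019]
side 0.12 226 [ 0.507  -0.3104  0.1255] [0.028 0.032 0.009]
side cover [ 0.4444 -0.1693  0.029 ] [0.09  0.091 0.01 ]
wrist 0.07 134 [ 0.5064 -0.3117  0.0835] [0.004 0.009 0.017]
wrist 0.12 1210 [ 0.5016 -0.3117  0.125 ] [0.016 0.03  0.01 ]
wrist cover [ 0.4457 -0.1707  0.0284] [0.089 0.09  0.009]
```

View pics/side7.png

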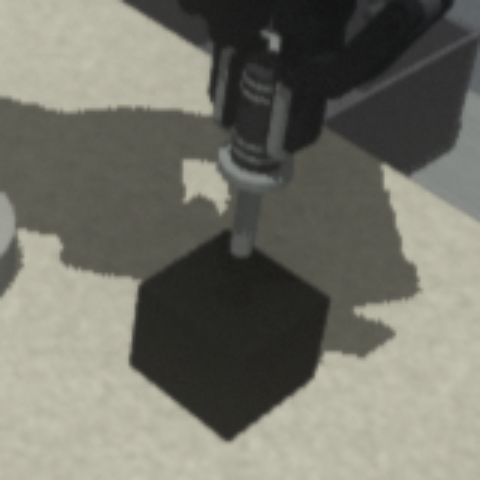

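View pics/wrist7.png

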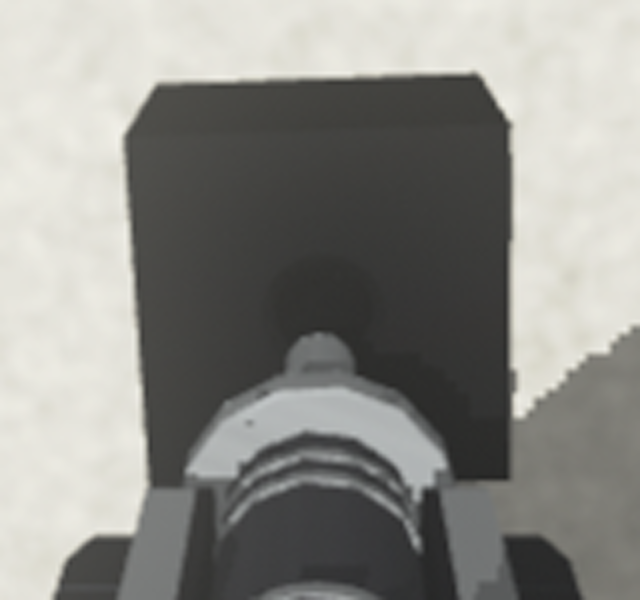

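Only 0.6 mm off the pick-up pose. I'll correct that and lower into the stand.

Emit:
{"method": "move_arm", "body": {"targets": [0.6,6,-0.5,0,0,0,0,14,0,0,0,0,0,14,0,0,0,0,0,14,0,0,0,0,0,12,0,0,0,0]}}

```text
time_s: 13.92
position: [0.5101, -0.3116, 0.0854]
tool_rot: [[1.0, -0.001, -0.0], [0.0, 0.001, 1.0], [-0.001, -1.0, 0.001]]
ft_force: [-0.6, 0.3, -0.6]
grip_width: 0.0212
```

Emit:
{"method": "move_arm", "body": {"targets": [0,4,0,0,0,0,0,2,0,0,0,0,0,1.5,0,0,0,0,0,1,0,0,0,0,0,0,0,0,0,0]}}

```text
time_s: 14.55
position: [0.5103, -0.3118, 0.0783]
tool_rot: [[1.0, 0.0, -0.0], [0.0, -0.0, 1.0], [0.0, -1.0, -0.0]]
ft_force: [0.2, 0.2, -1.0]
grip_width: 0.0209
```

Emit:
{"method": "move_arm", "body": {"targets": [0,0.5,0,0,0,0,0,0.5,0,0,0,0,0,0.5,0,0,0,0,0,0.3,0,0,0,0,0,0,0,0,0,0]}}

```text
time_s: 15.18
position: [0.5103, -0.3117, 0.0769]
tool_rot: [[1.0, 0.0, -0.0], [0.0, -0.0, 1.0], [0.0, -1.0, -0.0]]
ft_force: [-1.1, 0.5, 5.5]
grip_width: 0.021
```

Emit:
{"method": "move_arm", "body": {"targets": [0,0,0,0,0,0,0,0,0,0,0,0,0,0,0,0,0,0,0,0,0,0,0,0,0,0,0,0,0,0], "hand": 1}}

```text
time_s: 15.8
position: [0.5103, -0.3117, 0.0763]
tool_rot: [[1.0, -0.0, -0.0], [0.0, 0.0, 1.0], [-0.0, -1.0, 0.0]]
ft_force: [-0.5, -0.5, 0.6]
grip_width: 0.0855
```

Emit:
{"method": "move_arm", "body": {"targets": [0,0,0,0,0,0,0,-10,0,0,0,0,0,-25,0,0,0,0,0,-35,0,0,0,0,0,-35,0,0,0,0]}}

```text
time_s: 16.42
position: [0.5102, -0.3117, 0.1831]
tool_rot: [[1.0, 0.0, -0.0], [0.0, -0.0, 1.0], [0.0, -1.0, -0.0]]
ft_force: [-0.4, -0.1, -0.5]
grip_width: 0.0858
```

Run:
```python
from rig import env, get_image
from h import *
s=env.observe(); print(s["position"],s["grip_width"],s["ft_force"],s["q"].round(1))
for n in("scene","side","wrist"):
    i=get_image(n)
    if n=="wrist": wristcam(i,s)
    np.savez(f"pics/{n}8.npz",**i)
    W=world_map(i);ok=i["z_map"]>0
    P=W[ok&(np.hypot(W[...,0]-.511,W[...,1]+.3115)<.025)&(W[...,2]>.06)&(W[...,2]<.12)]
    for lo,hi in((.06,.08),(.08,.097),(.097,.12)):
        Q=P[(P[:,2]>lo)&(P[:,2]<hi)]
        print(n,lo,((Q.min(0)+Q.max(0))/2).round(4),np.ptp(Q,axis=0).round(3),Q[:,2].max().round(4))
    c=ok&(np.hypot(W[...,0]-.446,W[...,1]+.17)<.055)&(W[...,2]>.024)&(W[...,2]<.038)
    P=W[c]; print(n,"cover",((P.min(0)+P.max(0))/2).round(4), np.ptp(P,axis=0).round(3))
    cv2.imwrite(f"pics/{n}8.png",i["pixels"][:,:,::-1])
```

```text
[ 0.51021055 -0.31165258  0.18311943] 0.08575486175163409 [-0.35303626 -0.11461299 -0.54550007] [ -42.8   29.1   71.8   -0.    79.2 -132.8]
scene 0.06 [ 0.5156 -0.3119  0.0701] [0.016 0.022 0.02 ] 0.08
scene 0.08 [ 0.5142 -0.3119  0.0885] [0.017 0.022 0.017] 0.0969
scene 0.097 [ 0.5114 -0.3112  0.1013] [0.023 0.021 0.008] 0.1051
scene cover [ 0.446  -0.1697  0.0284] [0.093 0.089 0.009]
side 0.06 [ 0.5072 -0.3125  0.07  ] [0.019 0.02  0.02 ] 0.0798
side 0.08 [ 0.5076 -0.3126  0.0885] [0.018 0.021 0.017] 0.0969
side 0.097 [ 0.5094 -0.3115  0.1021] [0.023 0.022 0.01 ] 0.1072
side cover [ 0.446  -0.1689  0.0292] [0.091 0.092 0.01 ]
wrist 0.06 [ 0.5037 -0.3111  0.07  ] [0.013 0.022 0.02 ] 0.0799
wrist 0.08 [ 0.5035 -0.3112  0.0885] [0.012 0.022 0.017] 0.097
wrist 0.097 [ 0.5083 -0.3112  0.1001] [0.022 0.022 0.006] 0.1031
wrist cover [ 0.4434 -0.1692  0.0277] [0.09  0.09  0.007]
```

View pics/side8.png

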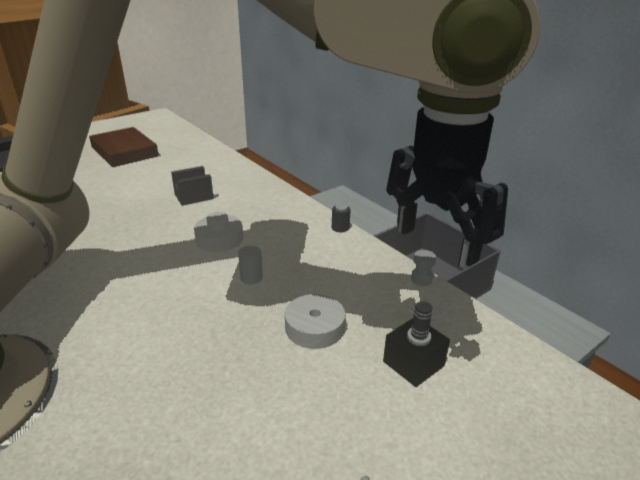

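The gauge is home and upright, with its top at about 0.104. The cover hasn't moved and is at (0.446, -0.1695). Next I'll check the real fingertip height, both open and shut.

Run:
```python
from h import *
for n,k,p in(("side",8,(.5102,-.3117,.1831)),("scene",8,(.5102,-.3117,.1831)),("wrist",8,(.5102,-.3117,.1831)),("side",7,(.5097,-.311,.1468)),("scene",7,(.5097,-.311,.1468)),("wrist",7,(.5097,-.311,.1468))):
    i=load(f"pics/{n}{k}.npz"); W=world_map(i);ok=i["z_map"]>0
    d=W-np.array(p)
    m=ok&(abs(d[...,0])<.02)&(abs(d[...,1])<.07)&(abs(d[...,1])>(.03 if k==8 else .0125))&(d[...,2]>-.035)&(d[...,2]<.01)
    if k==7: m&=abs(d[...,1])>.0165
    D=d[m]
    if len(D): print(n,k,len(D),"lowest rel TCP",np.percentile(D[:,2],[0,2,10]).round(4),"x",D[:,0].min().round(3),D[:,0].max().round(3),"|y|",np.percentile(abs(D[:,1]),[1,99]).round(3))
```

```text
scene 8 25 lowest rel TCP [0.0043 0.0049 0.0062] x -0.01 0.013 |y| [0.043 0.049]
wrist 8 406 lowest rel TCP [0.0044 0.0052 0.0059] x -0.011 0.011 |y| [0.042 0.048]
side 7 99 lowest rel TCP [-0.0203 -0.0039  0.0002] x -0.013 0.007 |y| [0.017 0.024]
scene 7 65 lowest rel TCP [-0.0059 -0.0051 -0.0017] x -0.006 0.012 |y| [0.017 0.024]
wrist 7 459 lowest rel TCP [-0.0058 -0.002   0.0003] x -0.012 -0.006 |y| [0.017 0.025]
```

Measured fingertips: about 4 mm behind the TCP when open and about 6 mm ahead at 21 mm opening. For the push I'll cradle the disc between half-open fingers, with tool -x along the push direction. First a turn of +141° about tool y.

Emit:
{"method": "move_arm", "body": {"targets": [0,0,0,0,0.176,0,0,0,0,0,0.176,0,0,0,0,0,0.176,0,0,0,0,0,0.176,0,0,0,0,0,0.176,0], "hand": 0.4}}

```text
time_s: 17.2
position: [0.5099, -0.3114, 0.1804]
tool_rot: [[0.633, -0.001, 0.774], [-0.774, 0.001, 0.633], [-0.002, -1.0, -0.0]]
ft_force: [0.1, -0.3, 0.6]
grip_width: 0.0597
```

Emit:
{"method": "move_arm", "body": {"targets": [0,0,0,0,0.176,0,0,0,0,0,0.176,0,0,0,0,0,0.176,0,0,0,0,0,0.176,0,0,0,0,0,0.176,0]}}

```text
time_s: 17.82
position: [0.5099, -0.3114, 0.1804]
tool_rot: [[-0.194, -0.001, 0.981], [-0.981, 0.001, -0.194], [-0.001, -1.0, -0.002]]
ft_force: [0.1, 0.3, -0.4]
grip_width: 0.0594
```

Emit:
{"method": "move_arm", "body": {"targets": [0,0,0,0,0.176,0,0,0,0,0,0.176,0,0,0,0,0,0.176,0,0,0,0,0,0.176,0,0,0,0,0,0,0]}}

```text
time_s: 18.45
position: [0.51, -0.3115, 0.1806]
tool_rot: [[-0.778, -0.001, 0.628], [-0.628, 0.001, -0.778], [0.0, -1.0, -0.002]]
ft_force: [1.0, 0.4, 0.1]
grip_width: 0.06
```

Emit:
{"method": "move_arm", "body": {"targets": [6,0,-30,0,0,0,6,0,-30,0,0,0,6,0,-30,0,0,0,6,0,-30,0,0,0,7,0,-31,0,0,0]}}

```text
time_s: 19.08
position: [0.3905, -0.2127, 0.181]
tool_rot: [[-0.776, -0.0, 0.631], [-0.631, 0.0, -0.776], [0.0, -1.0, -0.001]]
ft_force: [-0.2, -0.1, -0.4]
grip_width: 0.0598
```

```bash
cat > st.py <<'E'
from rig import env
import numpy as np,sys
s=env.observe();R=s["tool_rot"];p=s["position"]
print(p.round(4),s["q"].round(1),s["grip_width"],"yawx",np.degrees(np.arctan2(R[1,0],R[0,0])).round(2))
if len(sys.argv)>3:
    t=np.array([float(a) for a in sys.argv[1:4]]); print("tool delta mm",(R.T@(t-p)*1000).round(1))
E
python3 st.py 0.3915 -0.2135 0.06
```

```text
[ 0.3905 -0.2127  0.181 ] [-43.9  14.7  95.7  -0.   69.6   7. ] 0.05979431006793166 yawx -140.91
tool delta mm [ -0.3 121.    1.3]
```

Emit:
{"method": "move_arm", "body": {"targets": [0,35,0.5,0,0,0,0,40,0,0,0,0,0,40,0,0,0,0,0,30,0,0,0,0,0,18,0,0,0,0]}}

```text
time_s: 19.7
position: [0.3912, -0.2135, 0.0168]
tool_rot: [[-0.776, -0.002, 0.63], [-0.63, 0.002, -0.776], [0.0, -1.0, -0.002]]
ft_force: [0.3, 0.5, 1.0]
grip_width: 0.0602
```

```bash
python3 st.py 0.3915 -0.2135 0.011
python3 - <<'E'
from rig import env, get_image
from h import *
s=env.observe(); i=wristcam(get_image("wrist"),s); cv2.imwrite("pics/w9.png",i["pixels"][:,:,::-1])
i=get_image("side"); cv2.imwrite("pics/side9.png",i["pixels"][:,:,::-1])
E
```

```text
[ 0.3912 -0.2135  0.0168] [-43.9  30.1 107.4  -0.   42.6   7. ] 0.06016443492870596 yawx -140.91
tool delta mm [-0.2  5.8  0.2]
```

View pics/w9.png

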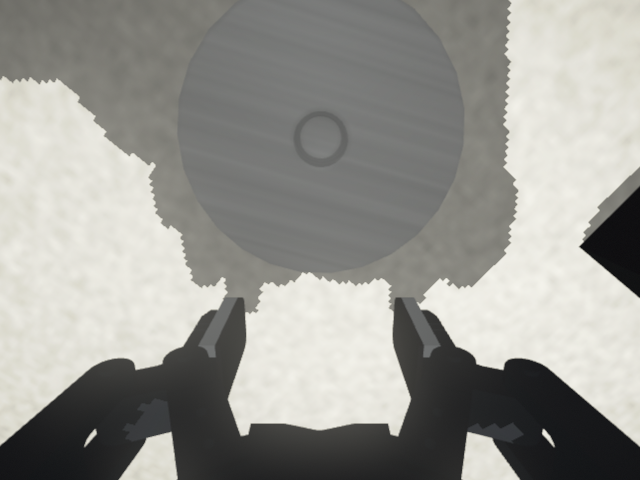

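View pics/side9.png

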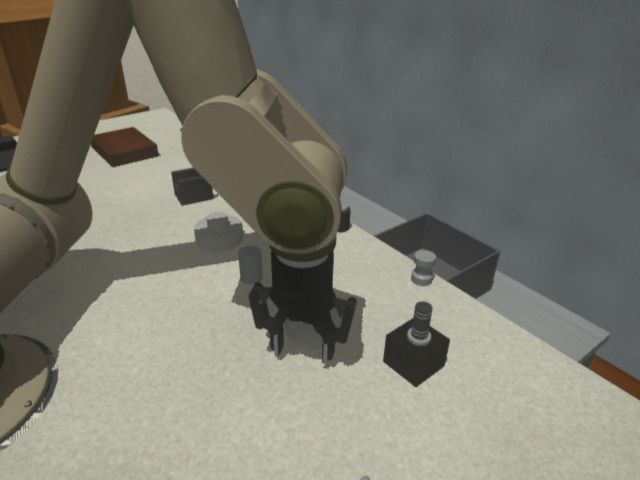

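The disc is centred between the fingers, with the bore at column 320. I'll go down 5 mm and start pushing along -x.

Emit:
{"method": "move_arm", "body": {"targets": [0,5,0,0,0,0,-8,0,0,0,0,0,-10,0,0,0,0,0,-4,0,0,0,0,0,-4,0,0,0,0,0]}}

```text
time_s: 20.42
position: [0.4123, -0.1973, 0.0135]
tool_rot: [[-0.779, 0.0, 0.628], [-0.628, -0.0, -0.779], [0.0, -1.0, 0.0]]
ft_force: [-3.5, -1.3, 0.6]
grip_width: 0.0593
```

Emit:
{"method": "move_arm", "body": {"targets": [-6,0,0,0,0,0,-8,0,0,0,0,0,-10,0,0,0,0,0,-10,0,0,0,0,0,-6,0,0,0,0,0]}}

```text
time_s: 21.05
position: [0.4437, -0.1721, 0.0133]
tool_rot: [[-0.779, 0.0, 0.628], [-0.628, -0.0, -0.779], [0.0, -1.0, 0.0]]
ft_force: [-3.0, -2.3, 3.8]
grip_width: 0.0595
```

```bash
python3 st.py
cat > look.py <<'E'
from rig import env, get_image
from h import *
import sys
s=env.observe(); i=wristcam(get_image("wrist"),s); cv2.imwrite(f"pics/{sys.argv[1]}.png",i["pixels"][:,:,::-1])
W=world_map(i);ok=i["z_map"]>0
m=(ok&(abs(W[...,2]-.03)<.005)).astype(np.uint8)
k,l,st,c=cv2.connectedComponentsWithStats(m)
for j in range(1,k):
    if st[j,4]>2500:
        P=W[l==j]; C,r=cv2.minEnclosingCircle(P[:,:2].astype(np.float32)); print("disc",np.round(C,4),round(r,4),"toolframe mm",(s["tool_rot"].T@(np.r_[C,.03]-s["position"])*1000).round(1),st[j])
E
python3 look.py w10
```

```text
[ 0.4437 -0.1721  0.0133] [-35.5  32.3 102.9  -0.   44.8  15.6] 0.05950099358981161 yawx -141.13
disc [ 0.4701 -0.1517] 0.0546 toolframe mm [-33.3 -16.7   0.7] [  181    76   276   301 58369]
```

View pics/w10.png

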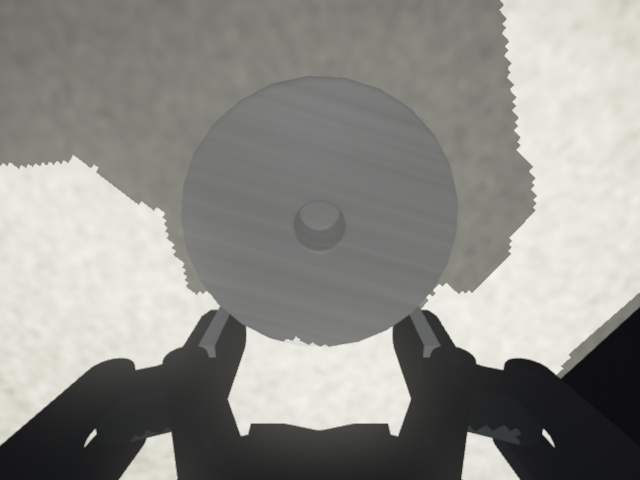

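The disc is seated symmetrically in the finger cradle. I'll continue the push.

Emit:
{"method": "move_arm", "body": {"targets": [-8,0,0,0,0,0,-11,0,0,0,0,0,-12,0,0,0,0,0,-12,0,0,0,0,0,-12,0,0,0,0,0]}}

```text
time_s: 21.72
position: [0.4866, -0.1374, 0.0133]
tool_rot: [[-0.779, -0.0, 0.627], [-0.627, 0.0, -0.779], [0.0, -1.0, -0.0]]
ft_force: [-3.3, -2.9, 1.4]
grip_width: 0.0596
```

Emit:
{"method": "move_arm", "body": {"targets": [-12,0,0,0,0,0,-12,0,0,0,0,0,-11,0,0,0,0,0,-8,0,0,0,0,0,-4,0,0,0,0,0]}}

```text
time_s: 22.35
position: [0.5229, -0.1083, 0.0133]
tool_rot: [[-0.779, -0.0, 0.627], [-0.627, -0.0, -0.779], [0.0, -1.0, -0.0]]
ft_force: [-3.1, -2.5, 1.9]
grip_width: 0.0597
```

```bash
python3 st.py; python3 look.py w11
python3 - <<'E'
from rig import get_image
from h import *
for n in("side","scene"):
    i=get_image(n); cv2.imwrite(f"pics/{n}11.png",i["pixels"][:,:,::-1])
E
```

```text
[ 0.5229 -0.1083  0.0133] [-24.4  35.9  93.5  -0.   50.6  26.7] 0.05972353943897207 yawx -141.15
disc [ 0.5492 -0.0876] 0.0544 toolframe mm [-33.5 -16.7   0.4] [  181    76   277   301 58417]
```

View pics/w11.png

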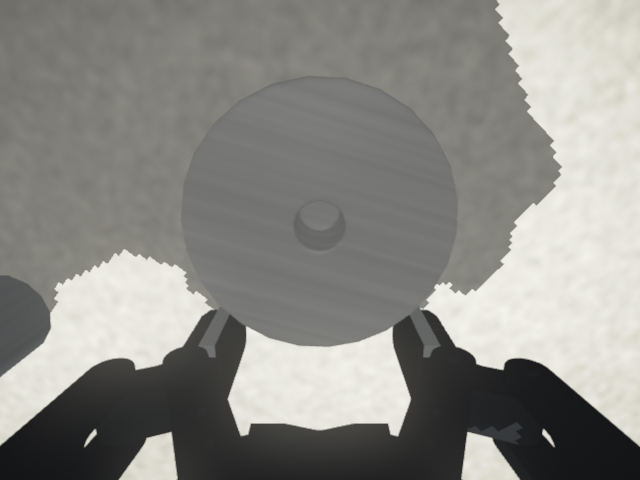

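View pics/scene11.png

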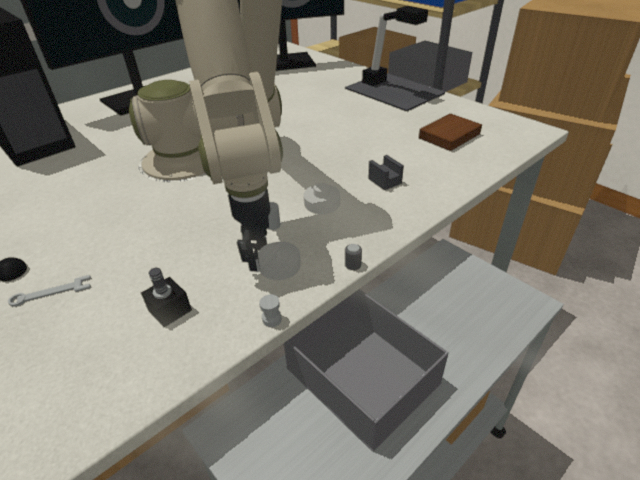

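Disc at about (0.557, -0.080), still centred in the cradle, and everything else is untouched. I'll back off 12 mm, swing around the disc to face +x, and look again.

Emit:
{"method": "move_arm", "body": {"targets": [12,0,0,0,0,0,-0.8,0,-9.5,0,0.17,0,-0.8,0,-9.5,0,0.17,0,-0.8,0,-9.5,0,0.17,0,-0.8,0,-9.5,0,0.168,0]}}

```text
time_s: 23.12
position: [0.5002, -0.081, 0.0134]
tool_rot: [[-1.0, 0.0, -0.007], [0.007, 0.0, -1.0], [-0.0, -1.0, -0.0]]
ft_force: [0.3, 0.3, 0.3]
grip_width: 0.06
```

Emit:
{"method": "move_arm", "body": {"targets": [0,0,0,0,0,0,0,0,0,0,0,0,0,0,0,0,0,0,0,0,0,0,0,0,0,0,0,0,0,0]}}

```text
time_s: 23.75
position: [0.5008, -0.0809, 0.0133]
tool_rot: [[-1.0, 0.0, 0.0], [-0.0, -0.0, -1.0], [-0.0, -1.0, 0.0]]
ft_force: [-0.7, -0.3, 0.7]
grip_width: 0.0599
```

```bash
python3 st.py; python3 look.py w12
```

```text
[ 0.5008 -0.0809  0.0133] [-22.6  34.2  97.8   0.   47.9  67.4] 0.05985321667379324 yawx -179.99
disc [ 0.5572 -0.0814] 0.0451 toolframe mm [-56.3 -16.7   0.5] [  176    26   286   288 62247]
```

View pics/w12.png

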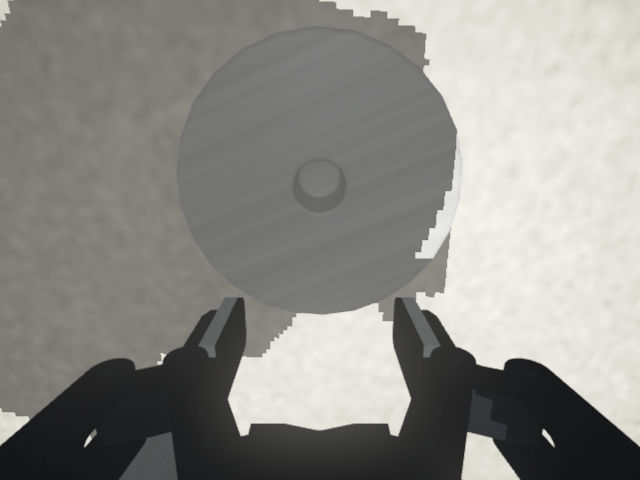

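The disc is at (0.557, -0.081) and I'm facing +x. It will pass between the pot and the spool with at least 40 mm on each side, so I'll push straight ahead.

Emit:
{"method": "move_arm", "body": {"targets": [-6,0,0,0,0,0,-5,0,0,0,0,0,-8,0,0,0,0,0,-12,0,0,0,0,0,-14,0,0,0,0,0]}}

```text
time_s: 24.42
position: [0.5459, -0.0805, 0.0132]
tool_rot: [[-1.0, -0.002, -0.0], [0.0, 0.0, -1.0], [0.002, -1.0, -0.0]]
ft_force: [-3.4, -0.7, 1.9]
grip_width: 0.0596
```

Emit:
{"method": "move_arm", "body": {"targets": [-15,0,0,0,0,0,-15,0,0,0,0,0,-15,0,0,0,0,0,-13,0,0,0,0,0,-8,0,0,0,0,0]}}

```text
time_s: 25.05
position: [0.6121, -0.0806, 0.0132]
tool_rot: [[-1.0, -0.001, 0.0], [-0.0, 0.0, -1.0], [0.001, -1.0, -0.0]]
ft_force: [-4.8, 0.0, 3.5]
grip_width: 0.0597
```

```bash
python3 st.py; python3 look.py w13;python3 - <<'E'
from rig import get_image
from h import *
i=get_image("scene"); cv2.imwrite("pics/scene13.png",i["pixels"][:,:,::-1])
E
```

```text
[ 0.6121 -0.0806  0.0132] [-18.5  41.8  79.   -0.   59.3  71.5] 0.05966813510816996 yawx -179.99
disc [ 0.6465 -0.0808] 0.0547 toolframe mm [-34.3 -16.9   0.2] [  179    73   278   305 58791]
```

View pics/w13.png

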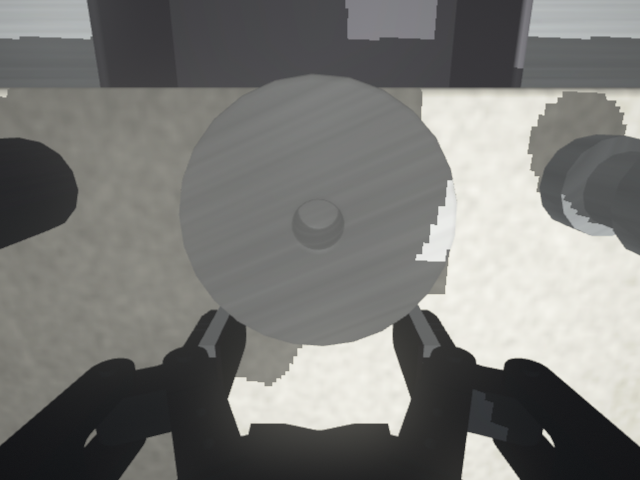

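View pics/scene13.png

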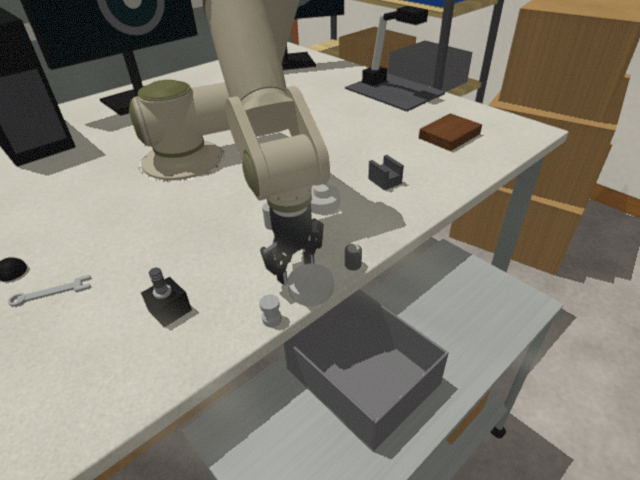

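The disc is overhanging the edge, lined up with the bin and clear of both neighbours (pot at column 78, spool at column 540). Final push.

Emit:
{"method": "move_arm", "body": {"targets": [-12,0,0,0,0,0,-18,0,0,0,0,0,-22,0,0,0,0,0,-22,0,0,0,0,0,-18,0,0,0,0,0]}}

```text
time_s: 25.78
position: [0.7048, -0.0809, 0.0134]
tool_rot: [[-1.0, 0.001, -0.0], [0.0, -0.0, -1.0], [-0.001, -1.0, 0.0]]
ft_force: [-0.5, -0.2, 0.4]
grip_width: 0.0598
```

```bash
python3 st.py;python3 - <<'E'
from rig import get_image
from h import *
for n in("scene","wrist"):
    i=get_image(n); cv2.imwrite(f"pics/{n}14.png",i["pixels"][:,:,::-1])
E
```

```text
[ 0.7048 -0.0809  0.0134] [-16.1  49.1  61.2   0.   69.6  73.9] 0.05979769880351507 yawx 179.99
```

View pics/scene14.png

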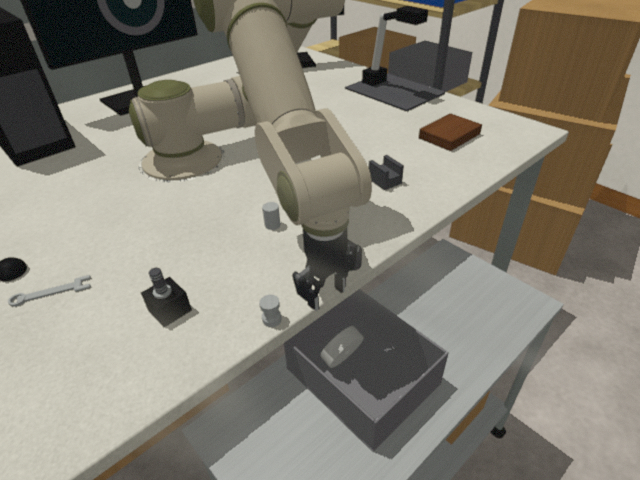

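View pics/wrist14.png

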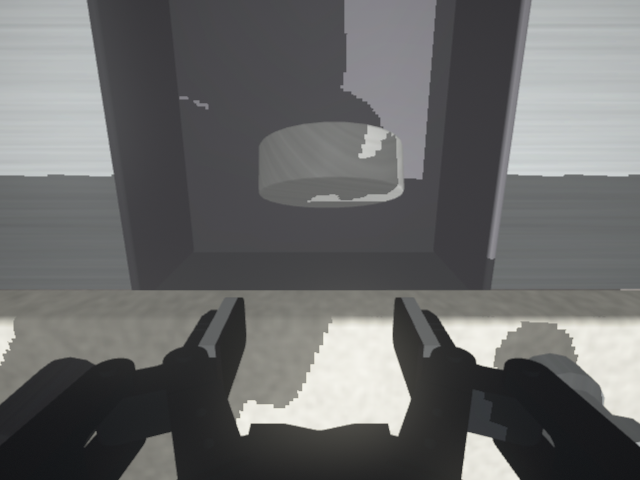

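The disc is dropping into the bin, seen in the scene view at (342,345). I'll lift straight up, let it settle and check.

Emit:
{"method": "move_arm", "body": {"targets": [0,-15,0,0,0,0,0,-30,0,0,0,0,0,-40,0,0,0,0,0,-40,0,0,0,0,0,-30,0,0,0,0]}}

```text
time_s: 26.5
position: [0.7034, -0.0809, 0.1718]
tool_rot: [[-1.0, 0.003, -0.0], [0.0, -0.001, -1.0], [-0.003, -1.0, 0.001]]
ft_force: [0.6, 0.1, 0.4]
grip_width: 0.0601
```

Emit:
{"method": "move_arm", "body": {"targets": [30,0,0,0,0,0,40,0,0,0,0,0,40,0,0,0,0,0,40,0,0,0,0,0,20,0,0,0,0,0]}}

```text
time_s: 27.12
position: [0.5315, -0.0805, 0.1696]
tool_rot: [[-1.0, 0.001, -0.001], [0.001, -0.0, -1.0], [-0.001, -1.0, 0.0]]
ft_force: [0.5, -0.3, 0.6]
grip_width: 0.0598
```

Emit:
{"method": "move_arm", "body": {"targets": [0,0,0,0,0,0,0,0,0,0,0,0,0,0,0,0,0,0,0,0,0,0,0,0,0,0,0,0,0,0]}}

```text
time_s: 27.75
position: [0.534, -0.0807, 0.1682]
tool_rot: [[-1.0, -0.0, -0.0], [0.0, 0.0, -1.0], [0.0, -1.0, -0.0]]
ft_force: [0.2, -0.3, 1.1]
grip_width: 0.0602
```

```bash
python3 st.py;python3 - <<'E'
from rig import get_image
from h import *
for n in("scene","side"):
    im=get_image(n); cv2.imwrite(f"pics/{n}15.png",im["pixels"][:,:,::-1])
    W=world_map(im); ok=im["z_map"]>0
    for nm,x,y,h in(("vee",.491,.326,.055),("hub",.4525,.135,.05),("cyl",.4365,-.0065,.055),("pot",.664,.029,.049),("spool",.665,-.184,.05),("gauge",.51,-.3105,.104)):
        P=W[ok&(np.hypot(W[...,0]-x,W[...,1]-y)<.05)&(abs(W[...,2]-h)<.006)]
        if len(P)>5: print(n,nm,len(P),((P.min(0)+P.max(0))/2).round(3),np.ptp(P,axis=0).round(3))
E
```

```text
[ 0.534  -0.0807  0.1682] [-21.2  24.4  82.7  -0.   72.9  68.8] 0.06019998620636889 yawx 180.0
scene vee 201 [0.493 0.326 0.053] [0.08  0.073 0.008]
scene hub 141 [0.453 0.136 0.048] [0.039 0.039 0.007]
scene cyl 148 [ 0.437 -0.007  0.053] [0.039 0.037 0.008]
scene pot 142 [0.665 0.03  0.047] [0.034 0.033 0.007]
scene spool 266 [ 0.665 -0.185  0.048] [0.037 0.035 0.007]
scene gauge 108 [ 0.513 -0.311  0.102] [0.021 0.022 0.007]
side vee 390 [0.491 0.327 0.054] [0.08  0.075 0.01 ]
side hub 243 [0.451 0.136 0.049] [0.039 0.041 0.009]
side cyl 306 [ 0.434 -0.007  0.054] [0.036 0.037 0.01 ]
side pot 158 [0.662 0.028 0.048] [0.036 0.036 0.01 ]
side spool 280 [ 0.664 -0.185  0.049] [0.038 0.036 0.01 ]
side gauge 220 [ 0.509 -0.312  0.103] [0.023 0.021 0.009]
```

View pics/scene15.png

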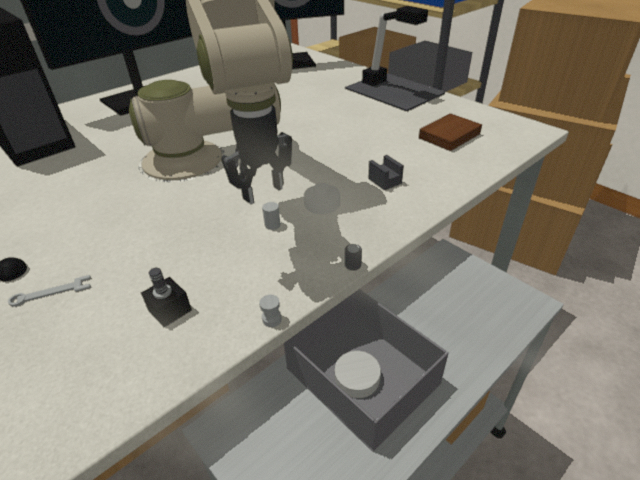

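View pics/side15.png

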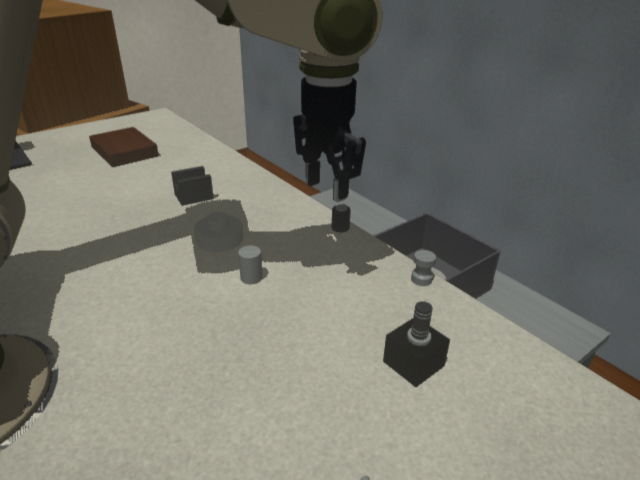

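The cover lies flat in the bin at scene (357,374), the gauge stands upright in its stand at (163,295), and everything else is where it started. The gripper is in free air, so I'll hand the job in.

```bash
python3 -c "
from rig import env
print(env.close_job())"
```

```text
the job is handed in; nothing more can be done
None
```

The depth check is done, the gauge is back in its stand and the cover is in the scrap bin. I handed the job in at about 28 s of the 72 s allowed.

- **Depth check:** I lowered the rod into the bore until it bottomed out. It pressed with about 12–13 N, with the collar 21 mm above the cover, and I held it there for about 1.9 s.
- **Gauge:** I put it back upright in its stand, lowered it until the collar seated at about 5 N, and let go. The last pictures show it upright with its top at about 0.10 m, the same as at the start.
- **Cover:** I slid it along the bench between half-open fingers, in two straight legs between the pot and the spool, and pushed it off the front edge. The last scene picture shows it lying flat in the bin.
- **Other things on the bench:** the hub cover, reference cylinder, pot, spool and V-block measured within about 2 mm of where they started, which is within the camera calibration. Nothing else moved, and the gripper ended clear of everything.

No check failed. The side and scene cameras disagreed by up to 2–4 mm in x, within their calibration plus the effect of each seeing only one side of an object. The wrist force readings I took never went above about 13.5 N.

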